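# Build up the idler gear on its stub shaft

## Robot

A 7-joint arm with a two-finger parallel gripper is mounted at the origin on a cart in front of the work surface, level with it; the furniture and walls round the work are solid. World frame = base frame: x ahead of the robot, y to its left, z up, the work surface at z = 0. Lengths are in mm, angles in degrees, forces in N, time in s.
With the tool pointing down it reaches from about 400 to 850 mm from the base axis. Payload 6.9 kg.
Tool frame: the origin (TCP) lies midway between the tips of the shut fingers; the grasp point (between the pads) lies 19 mm behind it; z points along the fingers, y is the line along which they close (so a half turn about z gives the same grasp; the last joint's range is limited). The gripper opens to 85 mm and grips with 20 to 120 N. Pads are 22 mm wide; open, the fingers measure 114 mm over their backs; the gripper's body (76 mm by 85 mm) begins 54 mm behind the grasp point. The pads swing forward as they close: fully open they stand 13 mm farther back than shut.
Start: joints at [-60.991, 29.078, -13.613, 85.955, 7.202, 65.827, -8.869], TCP at [243.864, 575.449, 231.275] pointing down, gripper open.
Joint ranges: [-176.47, 176.47], [-13.61, 117.27], [-81.72, 77.17], [0.22, 143.17], [-87.28, 267.28], [10, 112.55], [-165.47, 165.47]. Speed limits (degrees/s): [136.94, 136.94, 180, 180, 180, 180, 180].

## Interface

Orientations are given as a 3x3 rotation matrix whose columns are the frame's x, y, z axes.
In Python, from plant import env gives the robot as it stands. Calls block until the motion is done:
- env.goto(position, orientation): joint-space move of the TCP to a pose.
- env.servo_line(position, frame=None, feed=150, threshold=None): straight line of the TCP; frame=None keeps the orientation; feed is the mean speed in mm/s. With threshold (N) it stops when the force on the tool has changed by that much, and returns True; else False.
- env.set_joints(angles): joint-space move.
- env.set_gripper(opening, squeeze=None): opening from 0.0 (shut) to 1.0 (fully open); squeeze is the grip in N (None keeps the last); returns when the fingers have stopped.
- env.hold(seconds).
- env.solve_ik(position, orientation): joint angles nearest the present ones, or None.
- env.read_state(): the state.
- env.camera(name): name is "scene" or "side" or "wrist"; returns (picture, depth): 480x640x3 uint8, red, green, blue; 480x640 float32, mm along the optical axis (not along the pixel's ray), 0 where there is no reading.
- env.camera_params(name): a dict with "mtx" (3x3 intrinsics, pixels), "R" (3x3) and "t" (3): a world point X has camera coordinates R X + t; the wrist camera has in their place "T_tool_cam" (4x4, takes a point from camera to tool coordinates, whose origin is the TCP and whose axes are the flange's). Camera axes: x right, y down, z forward; pixel columns grow to the right and rows downward; lengths in mm; the calibration is good to about 2 mm. A picture is of the moment at which its call begins: read the wrist's pose just before it. camera_params takes no time and is no camera call.
A pose or a line that the arm cannot do raises env.Unreachable and nothing moves.
- env.finish_job(): hands the job in; it is judged then, once.
The state is a dict: "clock": time; "joint_positions": joint angles; "joint_vel": joint speeds; "joint_efforts": joint torques, N m; "eef_pos": TCP position; "ee_rot": TCP orientation; "ft_force": force on the tool from outside, world axes, zero at the start; "moment": the same for the moment, N m; "opening": opening from 0.0 (shut) to 1.0 (fully open); "gripper_force": force on a finger pad.
Only numpy, scipy, OpenCV 4.12 (cv2) and the standard library are available. Lean on these libraries where they do the work, as an engineer would, in place of code of your own. Each camera call takes 0.05 s, during which the arm holds its last target. There are 200 camera calls.

## Task

Build up the idler on the upright stub shaft, one part at a time from the bottom: first the hexagon spacer sleeve, then the gear with its journal upward, then the ball bearing over the journal, and last the bronze bush over the end of the journal. Each part must sit squarely, all the way down on the one below it. Leave the core plug, the injector, the piston pin and the bolt where they are.

Things in the scene. Friction and masses are not known exactly. Their poses are not given: they have to be found in the camera images.
- shaft_seat (a point): Shoulder of the upright stub shaft, on its axis, 34 mm above the worktop. Fixed dark flange, 92 mm across, 10 mm thick, with bolt heads; a 33 mm neck rises to the shoulder. Above it the bright shaft is 15 mm in diameter for 38 mm, 10 mm from 41 to 47 mm, then a cone, 4 mm at the tip at 52 mm. Part centres when built, above this point: sleeve 21, gear 50, bearing 65.5, bush 84 mm.
- hex_sleeve_center (a point): Centre of the hexagon spacer sleeve, a bright steel hexagon tube standing on end, 42 mm tall (this point is 21 mm above its foot), 30 mm across flats, 35 mm across corners, bore 17 mm clear. It goes over the 15 mm shaft on to the shoulder. z is its axis (up), x is square to a pair of flats (as are the directions 60 degrees to either side).
- gear_center (a point): Centre of the rim of the dark steel gear lying flat: 60 mm across teeth, 16 mm thick, this point 8 mm above its underside; z up. On top a bright solid journal, a good place to grip: 20.4 mm diameter to 13 mm above the face, 17.6 mm to 22 mm, then a cone, 9 mm across at its top at 26 mm. Below, a hole 12.8 mm wide, 16 mm deep, goes over the shaft's 10 mm end; the gear rests on the sleeve.
- bearing_center (a point): Centre of the ball bearing, a dark steel ring lying flat, 52 mm outside diameter, bore 22.8 mm, 15 mm thick (this point is 7.5 mm above its underside, on the axis, in the open bore). z is its axis (up).
- bush_center (a point): Centre of the bronze bush, a plain brown-yellow bronze tube standing on end, 30 mm outside diameter, bore 20 mm clear, 22 mm tall (this point is 11 mm above its foot). z is its axis (up).
- core_plug_center (a point): Bystander, to be left alone: pressed core plug, a round cup-like plug with a brassy dished top and a black rubber ring round it, 54 mm across, 20 mm tall; this point is at its centre. About 120 mm from it, to the robot's right, an upright post of the bench frame stands at the worktop's edge; another post stands beside the robot's right shoulder.
- injector_center (a point): Bystander, to be left alone: a fuel injector lying on its side, 104 mm long along its y, 28 mm wide, 24 mm high; this point is at its centre. The big castings standing on the worktop round about are up to 175 mm tall.
- piston_pin_center (a point): Bystander, to be left alone: a bright smooth piston pin standing on end, 26 mm in diameter, 60 mm tall; this point is half-way up.
- bolt_center (a point): Bystander, to be left alone: a dark hexagon bolt standing on its head, 68 mm tall, head 23 mm across; this point is half-way up.
Things that resemble listed ones, but are neither listed nor needed, are in the scene too. What is shaped like the part that bears gear_center but green is not meant.

How it is judged:
By the outcome, as a careful person would: the job done as asked, in the order asked, and still so for the second after the job is handed in, with the robot touching nothing.
It also fails if it takes over 120 s, if anything falls off the work surface, if the arm or the gripper's body presses on something with over 40 N, if the wrist force passes 120 N, or if a joint passes its speed limit or range.

## Working session

There is one attempt and no reset: what is moved stays moved. The work goes in short steps, each a Python script; the robot and the scene stay as the last script left them, time stands still between calls to the robot, and variables do not carry over. Pictures are saved under pics/ and viewed, at most 14 in all, crops included, and the job is handed in when it is done.

```bash
ls; mkdir -p pics
cat > h.py <<'E'
import numpy as np, cv2
from plant import env
def snap(n,f):
    s=env.read_state(); im,d=env.camera(n); cv2.imwrite(f'pics/{f}.png',im[:,:,::-1]); np.savez(f'pics/{f}.npz',im=im,d=d,p=s['eef_pos'],R=s['ee_rot']); return im,d,s
def cam(n,s=None):
    c=env.camera_params(n); K=np.array(c['mtx'])
    if 'R' in c: R=np.array(c['R']);t=np.array(c['t']); return K,R.T,-R.T@t
    T=np.array(c['T_tool_cam']);Rt=np.array(s['ee_rot']);return K,Rt@T[:3,:3],Rt@T[:3,3]+np.array(s['eef_pos'])
def ray(C,u,v,z):
    K,R,o=C; d=R@np.linalg.solve(K,[u,v,1.]); return o+d*(z-o[2])/d[2]
def cloud(C,d):
    K,R,o=C; v,u=np.mgrid[:480,:640]; p=np.stack([u,v,np.ones_like(u)],-1)@np.linalg.inv(K).T*d[...,None]
    return p@R.T+o
E
python3 - <<'E'
from h import *
for n in ['scene','side','wrist']:
    im,d,s=snap(n,n+'0'); C=cam(n,s); print(n,C[2].round(),C[1].round(2).tolist(),C[0][0,0])
print(s['clock'],s['ee_rot'],s['opening'],env.camera_params('wrist')['T_tool_cam'])
E
```

```text
pics
scene [1048. -394. 1344.] [[0.68, 0.63, -0.37], [0.73, -0.6, 0.33], [-0.01, -0.49, -0.87]] 613.2366468917304
side [ 922.  743. 1576.] [[-0.84, 0.49, -0.25], [0.55, 0.74, -0.38], [-0.0, -0.46, -0.89]] 584.7298413845388
wrist [171. 606. 373.] [[0.39, 0.88, 0.28], [0.92, -0.37, -0.12], [-0.0, 0.3, -0.95]] 383.39370532350006
0.1 [[-9.20755453e-01  3.90139766e-01 -5.98635577e-04]
 [ 3.90140220e-01  9.20754109e-01 -1.57441005e-03]
 [-6.30438024e-05 -1.68319846e-03 -9.99998581e-01]] 1.001501555333789 [[-7.77201015e-05 -9.52647543e-01 -3.04076723e-01  7.88382369e+01]
 [ 9.99999978e-01 -1.33824171e-04  1.63666483e-04  2.38704097e-01]
 [-1.96609288e-04 -3.04076703e-01  9.52647532e-01 -1.42340117e+02]
 [ 0.00000000e+00  0.00000000e+00  0.00000000e+00  1.00000000e+00]]
```

View pics/scene0.png

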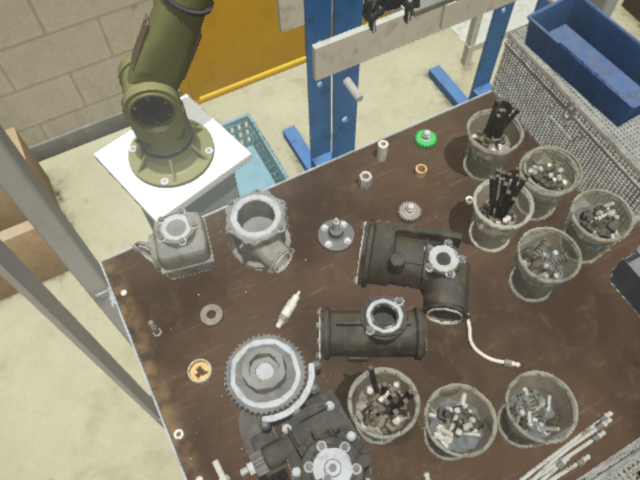

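View pics/side0.png

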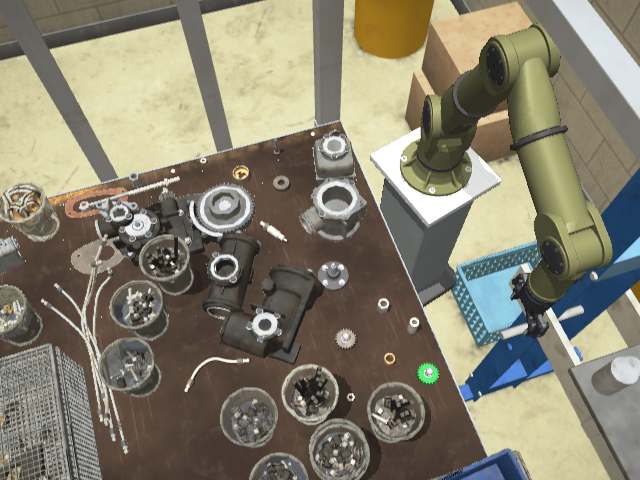

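The scene view shows the shaft flange at (336,234), sleeve (366,180), pin (383,150), gear (409,211), bush (421,170), green gear decoy (427,138), bearing (211,315), core plug (200,371), injector (288,308) and bolt (155,328). The side view shows the same parts at shaft (334,272), sleeve (383,304), gear (345,338), bush (390,358) and bearing (281,183).

Run:
```python
from h import *
S=np.load('pics/scene0.npz');D=np.load('pics/side0.npz')
Cs=cam('scene');Cd=cam('side')
for n,a,b,z in [('shafttip',(336.5,222),(334.5,265),86),('flange',(336,236),(334,276),10),('sleeve',(366,175),(383.5,301),42),('pin',(383,144),(414,321),60),('gear',(409,212),(345,339),16),('bush',(421,169),(390,357),22),('bearing',(211,315),(281,183),15),('plug',(200,371),(241,172),20),('bolt',(155,328),(277,147),40),('green',(427,139),(428,373),16),('pump castings',(440,258),(262,325),150),('pump',(455,185),(340,195),150)]:
    print(n,ray(Cs,*a,z).round(),ray(Cd,*b,z).round())
# tall obstacles map near
P=np.concatenate([cloud(Cs,S['d'])[S['d']>0],cloud(Cd,D['d'])[D['d']>0]])
P=P[(P[:,0]>150)&(P[:,0]<900)&(P[:,1]>-500)&(P[:,1]<560)&(P[:,2]<500)]
H=np.zeros((15,22))
i=((P[:,0]-150)//50).astype(int);j=((P[:,1]+500)//50).astype(int);ok=(i<15)&(j<22)
np.maximum.at(H,(i[ok],j[ok]),P[ok,2])
print('cols y',list(range(-475,600,50)))
for k,r in enumerate(H): print(175+50*k,r.astype(int).tolist())
a=cv2.resize(S['im'][110:390,130:470,::-1],None,fx=2.3,fy=2.1,interpolation=cv2.INTER_CUBIC);cv2.imwrite('pics/c1.png',a[:600,:800])
```

```text
shafttip [508. 139.  86.] [499. 153.  86.]
flange [504. 142.  10.] [499. 152.  10.]
sleeve [439. 312.  42.] [434. 306.  42.]
pin [407. 405.  60.] [404. 405.  60.]
gear [583. 324.  16.] [582. 332.  16.]
bush [515. 441.  22.] [510. 444.  22.]
bearing [ 460. -218.   15.] [ 459. -211.   15.]
plug [ 551. -319.   20.] [ 546. -316.   20.]
bolt [ 409. -334.   40.] [ 404. -323.   40.]
green [456. 532.  16.] [449. 535.  16.]
pump castings [758. 214. 150.] [769. 218. 150.]
pump [653. 384. 150.] [379.   0. 150.]
cols y [-475, -425, -375, -325, -275, -225, -175, -125, -75, -25, 25, 75, 125, 175, 225, 275, 325, 375, 425, 475, 525, 575]
175 [0, 0, 433, 499, 11, 7, 10, 7, 10, 6, 7, 7, 4, 4, 0, 0, 0, 0, 0, 0, 0, 0]
225 [0, 0, 499, 499, 75, 111, 155, 121, 10, 8, 7, 0, 0, 0, 0, 0, 0, 0, 0, 0, 356, 340]
275 [0, 0, 9, 13, 9, 160, 161, 159, 121, 10, 77, 11, 12, 9, 8, 0, 0, 0, 0, 0, 499, 499]
325 [0, 0, 9, 10, 13, 157, 158, 160, 139, 148, 143, 137, 12, 11, 10, 10, 8, 9, 6, 0, 0, 0]
375 [0, 0, 9, 68, 13, 11, 121, 121, 142, 145, 145, 142, 10, 11, 9, 13, 9, 66, 66, 12, 12, 8]
425 [0, 8, 10, 72, 10, 21, 18, 10
[... 270 characters left out ...]
 53, 51, 31, 33, 24, 11, 11, 158, 160, 117, 18, 46, 23, 9, 12, 161, 156]
625 [7, 15, 13, 44, 79, 83, 83, 46, 9, 90, 11, 158, 172, 166, 151, 7, 24, 9, 11, 9, 157, 227]
675 [9, 11, 12, 47, 82, 83, 83, 47, 126, 125, 93, 151, 182, 174, 151, 150, 12, 155, 157, 153, 155, 158]
725 [9, 23, 11, 49, 60, 81, 73, 98, 126, 168, 171, 168, 180, 176, 165, 162, 145, 161, 234, 229, 156, 155]
775 [9, 30, 65, 69, 72, 77, 71, 44, 96, 177, 169, 175, 163, 165, 161, 162, 135, 223, 233, 233, 159, 144]
825 [48, 25, 62, 65, 108, 107, 154, 157, 234, 168, 170, 168, 144, 161, 157, 132, 9, 157, 156, 156, 158, 152]
875 [48, 24, 28, 114, 130, 129, 157, 172, 215, 159, 107, 113, 139, 139, 122, 9, 157, 156, 157, 155, 156, 157]
```

View pics/c1.png

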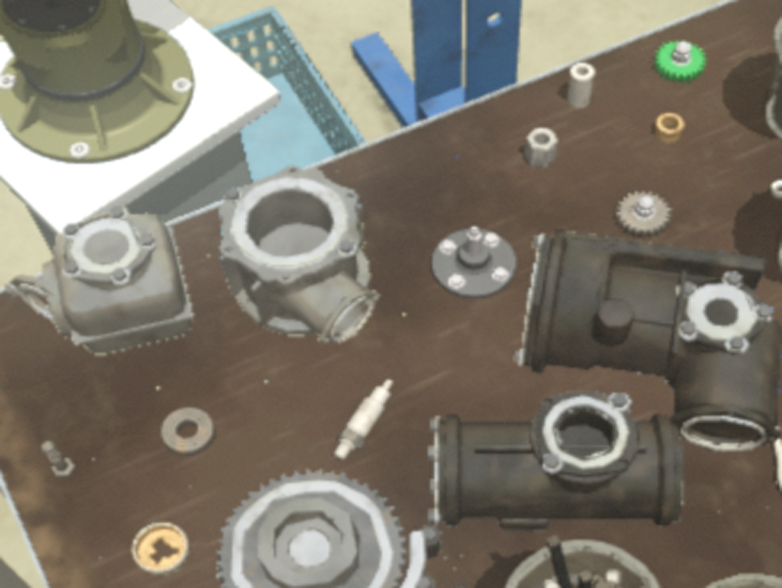

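The crop settles which part is which: hexagon sleeve at crop (540,145), pin (580,85), toothed gear with journal (643,212), plain bush (669,125), and a flat ring for the bearing (188,430). I'll move above the sleeve and look from close by.

```bash
cat >> h.py <<'E'
def D(a):  # tool down, tool x (camera side) pointing at world angle a deg
    a=np.radians(a);x=np.array([np.cos(a),np.sin(a),0]);z=np.array([0,0,-1.]);return np.stack([x,np.cross(z,x),z],1)
E
python3 - <<'E'
from h import *
env.goto([437,309,150],D(215))
im,d,s=snap('wrist','w_sleeve')
print(s['clock'],s['eef_pos'],s['joint_positions'])
P=cloud(cam('wrist',s),d); x=P[(d>0)]
m=(abs(x[:,0]-437)<35)&(abs(x[:,1]-309)<35)
t=x[m]; print('table',np.median(x[:,2][abs(x[:,2])<15])); 
for h in (36,39,41,43,45): 
    q=t[abs(t[:,2]-h)<1]; print(h,len(q),q.mean(0) if len(q) else 0)
E
```

```text
1.4333 [436.73580638 310.15438633 150.29741616] [-20.76752244  27.14687396 -25.38139715 105.99910472  14.73853896
  50.03807512  71.77067998]
table -0.2526271308401533
36 54 [434.61555769 307.04693044  36.09824029]
39 105 [435.69491598 308.040876    39.33972477]
41 812 [437.17597659 309.31966614  41.0933529 ]
43 141 [436.55082812 309.35719333  42.36294977]
45 0 0
```

View pics/w_sleeve.png

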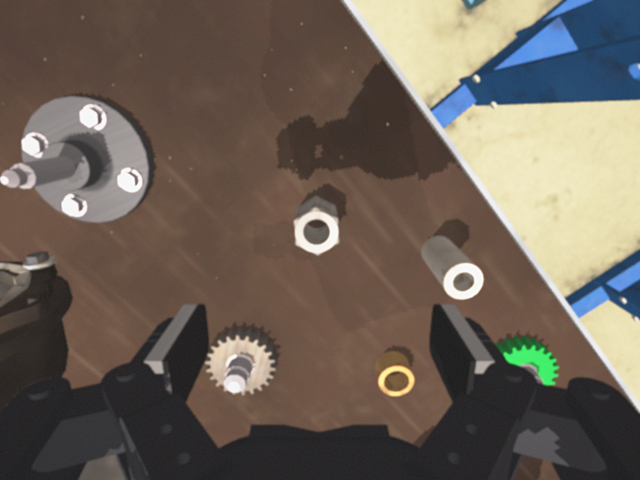

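The wrist view shows the sleeve at (316,231), already lying with its flats left and right, the pin (450,268), gear (240,365), bush (396,378), shaft tip (12,178) and the green decoy (528,362). I'll fit the sleeve's top.

```bash
cat >> h.py <<'E'
def topfit(im,d,s,xy,z,r,tol=2.5,bright=0):
    """centre, diameter & hull of the flat top at height z near xy (within r)"""
    C=cam('wrist',s); P=cloud(C,d)
    m=((d>0)&(abs(P[...,2]-z)<tol)&(np.hypot(P[...,0]-xy[0],P[...,1]-xy[1])<r)&(im.max(2)>bright)).astype(np.uint8)
    n,l,st,_=cv2.connectedComponentsWithStats(m); m=(l==1+np.argmax(st[1:,4])).astype(np.uint8)
    c,h=cv2.findContours(m,cv2.RETR_CCOMP,cv2.CHAIN_APPROX_NONE)
    out=[]
    for k in c:
        if len(k)<20: continue
        W=np.array([ray(C,*p,z)[:2] for p in k[:,0]])
        hull=cv2.convexHull(W.astype(np.float32)); M=cv2.moments(hull)
        out.append((np.array([M['m10'],M['m01']])/M['m00'],2*np.sqrt(M['m00']/np.pi),hull[:,0]))
    return sorted(out,key=lambda o:-o[1])
E
python3 - <<'E'
from h import *
q=np.load('pics/w_sleeve.npz');im,d=q['im'],q['d'];s=dict(eef_pos=q['p'],ee_rot=q['R'])
for b in (0,150,190):
    o=topfit(im,d,s,(437,309),42,25,2.5,b)
    for c,D_,h in o[:2]: print(b,c,D_)
    h=o[0][2]-o[0][0]; an=np.arange(0,60,1)
    w=[sum(np.ptp(h@[np.cos(np.radians(a+k)),np.sin(np.radians(a+k))]) for k in (0,60,120))/3 for a in an]
    print(an[np.argmin(w)],min(w),max(w))
for n,xy,z,r in [('gear',(582,328),38,8),('gearface',(582,328),16,40),('bush',(513,443),22,25),('pin',(405,405),60,25)]:
    for c,D_,h in topfit(im,d,s,xy,z,r)[:2]: print(n,c,D_)
S=cam('scene')
# obstacles around the shaft
import itertools
P=[]
for n in('scene','side'):
    dd=np.load(f'pics/{n}0.npz')['d'];P.append(cloud(cam(n),dd)[dd>0])
P=np.concatenate(P)
P=P[(P[:,2]>90)&(P[:,2]<250)&(np.hypot(P[:,0]-503,P[:,1]-147)<160)];v=P[:,:2]-[503,147]
a=np.degrees(np.arctan2(v[:,1],v[:,0]))//15*15
for k in np.unique(a): print(k,np.hypot(*v[a==k].T).min().round(),P[a==k,2].max().round(),end='; ')
E
```

```text
0 [437.08620486 309.26262374] 31.01150120876871
0 [437.1473956  309.47460999] 19.398097413066527
7 29.816419748169682 33.51415684549599
150 [437.21398395 309.34215297] 30.837979836672517
150 [437.1473956  309.47460999] 19.398097413066527
7 29.562981409113736 33.50632081238516
190 [437.44792272 309.51607576] 30.384059734922655
190 [437.2260777  309.53272814] 19.49779303049837
7 29.185066897254416 32.96536201254521
gear [581.8536886  324.67014337] 8.817511484040605
gearface [578.13279414 328.98632203] 59.440563276847534
bush [511.55039542 442.91235828] 30.175867044904194
bush [511.81448184 443.15784634] 21.78386329373283
pin [404.86866112 405.20995196] 25.96527969830622
pin [404.90854319 405.48451797] 14.957221520518434
-150.0 119.0 145.0; -135.0 117.0 143.0; -120.0 119.0 149.0; -105.0 136.0 101.0; -75.0 7.0 91.0; -30.0 111.0 162.0; -15.0 77.0 172.0; 0.0 73.0 167.0; 15.0 73.0 155.0; 30.0 73.0 140.0;
```

Run:
```python
from h import *
c=np.array([437.15,309.35]);R=D(217)
env.set_gripper(0.6)
env.goto([*c,70],R)
env.servo_line([*c,12],feed=120,threshold=15)
env.set_gripper(0.0,30); g=env.read_state(); print(g['eef_pos'],g['opening'],g['gripper_force'])
env.set_gripper(0.6)
env.servo_line([*c,150],feed=250)
im,d,s=snap('wrist','w_s2')
o=topfit(im,d,s,c,42,25); b=topfit(im,d,s,c,42,25)[1][0]
print(s['eef_pos'],o[0][:2],o[1][:2],s['clock'])
e=o[1][0]-np.array(g['eef_pos'][:2]); print('tool x,y offset of sleeve',e@R[:2,0],e@R[:2,1])
```

```text
[437.80539904 309.81927215  13.16980918] 0.3472749835905395 29.85542135545984
[436.8692282  308.81923212 149.43590807] (array([436.63114846, 309.88969689]), np.float64(30.950593503374684)) (array([436.79620923, 310.11472092]), np.float64(19.534380177739425)) 4.3167
tool x,y offset of sleeve 0.6281693075508612 0.8433014740628733
```

Run:
```python
from h import *
env.goto([503,147,194],D(217)); env.hold(0.3)
im,d,s=snap('wrist','w_shaft')
print(s['eef_pos'],s['clock'])
for z,t,r in [(86,1.5,10),(84,4,10),(10,3,50),(34,2,20),(72,2,20)]:
    for c,D_,h in topfit(im,d,s,(503,147),z,r,t)[:2]: print(z,c,D_)
cv2.imwrite('pics/c2.png',cv2.resize(im[140:340,200:440,::-1],None,fx=3,fy=3))
```

```text
[502.51972365 148.22234289 193.73648498] 5.4167
86 [498.69628888 145.97236148] 4.763770809132416
84 [498.15480096 145.79441193] 9.1541760135308
10 [498.66790826 146.02158679] 90.83519720076296
10 [500.87342503 147.45847101] 43.499636352532534
34 [498.43007619 145.85752803] 31.421754056644435
72 [498.36314447 145.82519079] 14.086518108316122
```

View pics/c2.png

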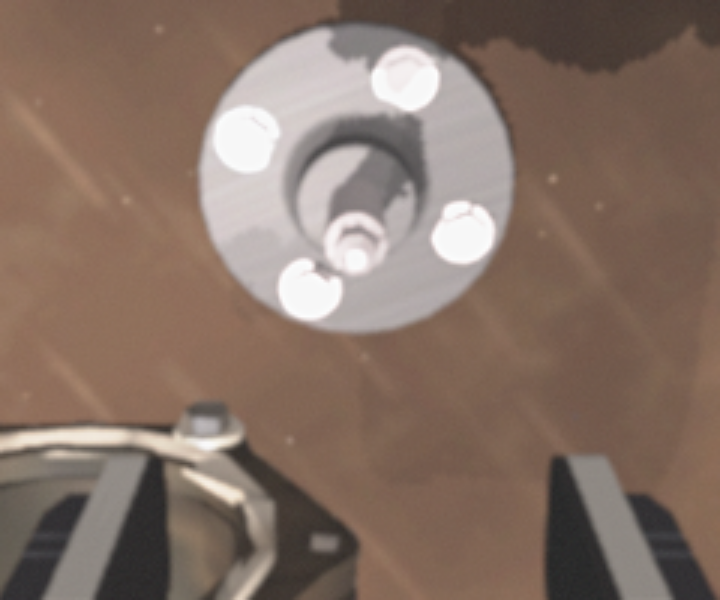

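The shaft crop is clear: flange, shoulder and tip (crop (355,258)) all give an axis at about (498.5,145.9). Next is gripping the sleeve and placing it.

```bash
cat >> h.py <<'E'
SH=np.array([498.5,145.9])
def st(): s=env.read_state(); return np.array(s['eef_pos']),s
def precise(p,R=None,feed=150,n=2):
    """line to p, then correct the standing error; returns the command that gives p"""
    p=np.array(p,float);c=p.copy();env.servo_line(c,R,feed=feed)
    for _ in range(n):
        env.hold(0.2);e=p-st()[0]
        if np.linalg.norm(e)<.25: break
        c=c+e;env.servo_line(c,R,feed=40)
    return c
E
python3 - <<'E'
from h import *
R=D(217);X,Y=R[:2,0],R[:2,1]
M=np.array([436.7,310.0]); T=M-.84*Y-.3*X
env.goto([*T,80],R)
precise([*T,12],R,150)
env.set_gripper(0.0,60); env.hold(.2); g,s=st(); f0=s['ft_force']
ex=(M-g[:2])@X; print('grip',g,s['opening'],s['gripper_force'],'off',ex,(M-g[:2])@Y)
TP=SH-ex*X-.84*Y
env.servo_line([*g[:2],140],R,feed=250)
env.goto([*TP,140],R)
c=precise([*TP,112],R,150); p,s=st(); print('above',p-[*TP,112],s['clock'],s['ft_force'])
off=c-[*TP,112]
hit=env.servo_line([*(TP+off[:2]),34+g[2]+22],R,feed=40,threshold=10); p,s=st(); print(hit,p,p[2]-g[2],s['ft_force'],s['clock'])
np.savez('grip.npz',g=g,TP=TP,off=off)
E
```

```text
grip [437.47620706 309.54117035  12.10816094] 0.33496332996201783 59.602592289447784 off 0.34377594299904235 0.8335707168218754
above [ 0.00285979  0.14260202 -0.04676867] 10.9583 [-0.15351393 -0.30486297 -1.52926916]
False [499.39123239 145.57430172  68.33785839] 56.22969744753523 [ 0.73653263  0.0062647  -1.34410765] 12.2
```

Run:
```python
from h import *
q=np.load('grip.npz');g,TP,off=q['g'],q['TP'],q['off'];R=D(217)
print(env.servo_line([*(TP+off[:2]),34+g[2]-3],R,feed=30,threshold=12)); p,s=st(); print(p[:2]-TP,'foot',p[2]-g[2],s['ft_force'],s['clock'])
env.set_gripper(0.6); env.hold(.2)
p,s=st();env.servo_line([*p[:2],230],R,feed=250); env.hold(.2)
im,d,s=snap('wrist','w_p1')
for z,t,r in [(76,2,25),(86,1.5,6)]:
    for c,D_,h in topfit(im,d,s,SH,z,r,t)[:2]: print(z,c,D_)
print(s['eef_pos'],s['clock'])
cv2.imwrite('pics/c3.png',cv2.resize(im[140:340,200:440,::-1],None,fx=2,fy=2))
```

```text
True
[-0.25803005 -0.03070767] foot 34.00217823712188 [-1.99963637 -0.74157595  6.70170898] 12.9
76 [498.4480441  145.94961762] 30.582793669608552
76 [498.61914379 146.26633342] 19.76776483447542
86 [498.80934156 146.22259398] 4.649768939933154
[497.898972   144.81308114 228.625381  ] 14.5333
```

View pics/c3.png

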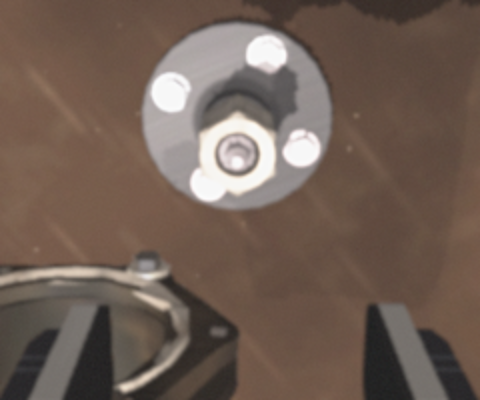

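The sleeve is seated with its foot at 34.0, concentric with the tip in the crop at (237,153). Next is the gear.

Run:
```python
from h import *
P=[]
for n in('scene','side'):
    dd=np.load(f'pics/{n}0.npz')['d'];P.append(cloud(cam(n),dd)[dd>0])
P=np.concatenate(P);c0=[580,327]
P=P[(P[:,2]>60)&(P[:,2]<350)&(np.hypot(P[:,0]-c0[0],P[:,1]-c0[1])<150)];v=P[:,:2]-c0
a=np.degrees(np.arctan2(v[:,1],v[:,0]))//15*15
for k in np.unique(a): print(k,np.hypot(*v[a==k].T).min().round(),P[a==k,2].max().round(),end='; ')
R=D(217)
env.goto([*c0,220],R);env.servo_line([*c0,147],R,feed=250); env.hold(.3)
im,d,s=snap('wrist','w_g')
print(s['eef_pos'],s['clock'])
for z,t,r in [(42,1.5,12),(39,4,12),(29,1,14),(16,2,36)]:
    for c,D_,h in topfit(im,d,s,c0,z,r,t)[:2]: print(z,c,D_)
```

```text
-105.0 122.0 133.0; -90.0 114.0 155.0; -75.0 111.0 151.0; -60.0 114.0 152.0; -45.0 115.0 151.0; -30.0 126.0 150.0; -15.0 148.0 132.0; 15.0 137.0 156.0; 30.0 137.0 157.0; [580.58125971 327.37291255 148.60632749] 16.1417
42 [579.27986478 329.01536088] 12.188759944916722
39 [579.10646189 328.97343761] 16.980327704075204
29 [577.43009083 328.10594329] 16.554391545913088
16 [579.49004996 329.24541817] 59.05843200942617
16 [582.28880671 331.42801294] 24.24368115018241
```

View pics/w_g.png

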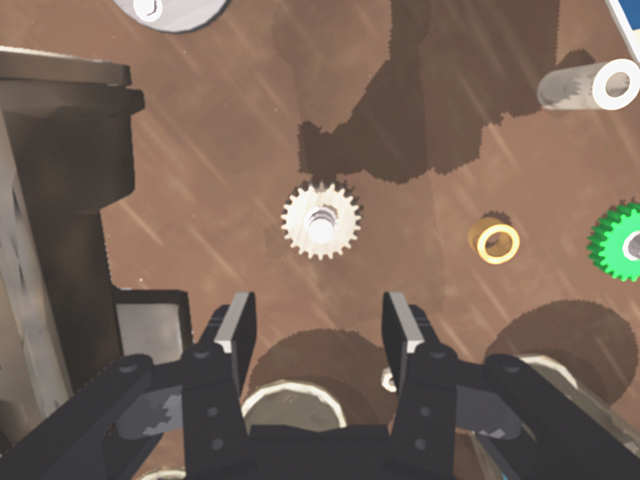

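The wrist view shows the gear alone at (320,220), with clear space all round; its centre is (579.3,329.1).

```bash
cat >> h.py <<'E'
R=D(217);X,Y=R[:2,0],R[:2,1]
def grip(M,z,squeeze,opening=.6):
    T=np.array(M)-.84*Y; env.set_gripper(opening)
    precise([*T,z+25],R,200); precise([*T,z],R,100)
    env.set_gripper(0.,squeeze); env.hold(.2); g,s=st(); e=np.array(M)-g[:2]
    print('grip',g,s['opening'],s['gripper_force'],'off',e@X,e@Y,s['ft_force'])
    TP=SH-(e@X)*X-.84*Y; np.savez('grip.npz',g=g,TP=TP); return g,TP
def place(seat,clear,lift=None):
    """carry the held part (foot at table when gripped) and lower it to foot height seat"""
    q=np.load('grip.npz');g,TP=q['g'],q['TP'];zc=clear+g[2]
    env.servo_line([*st()[0][:2],lift or zc+25],R,feed=250)
    env.goto([*TP,lift or zc+25],R); c=precise([*TP,zc],R,150); o=c-[*TP,zc]
    p,s=st(); print('above',p-[*TP,zc],s['opening'],s['ft_force'],s['clock'])
    hit=env.servo_line([*(TP+o[:2]),seat+g[2]-3],R,feed=30,threshold=10); p,s=st()
    print(hit,p[:2]-TP,'foot',p[2]-g[2],s['ft_force'],s['moment'],s['clock'])
E
python3 - <<'E'
from h import *
grip([579.3,329.1],18,80)
place(76,92)
E
```

```text
grip [579.83031339 328.49663053  18.26322842] 0.19286426820216593 78.36239111144096 off 0.06041029093999122 0.8010228454253429 [-1.10462449 -0.7086905   5.67257617]
above [-0.0002057   0.14166409 -0.05992607] 0.19575634263692748 [ 0.19119652  0.04353772 -2.28758693] 22.5417
True [0.0183509  0.03469392] foot 75.89249434914595 [-1.56973486 -1.11693972  7.31644153] [-0.21061082  0.35376849 -0.0283953 ] 23.0833
```

Run:
```python
from h import *
env.set_gripper(0.6); env.hold(.2)
p,s=st();env.servo_line([*p[:2],225],R,feed=250); env.hold(.2)
im,d,s=snap('wrist','w_p2')
for z,t,r in [(118,1.5,12),(115,4,12),(92,2,36)]:
    for c,D_,h in topfit(im,d,s,SH,z,r,t)[:2]: print(z,c,D_)
P=cloud(cam('wrist',s),d);m=(d>0)&(abs(P[...,2]-92)<4)&(np.hypot(P[...,0]-SH[0],P[...,1]-SH[1])<29)
A=P[m]-[*SH,0];print('plane tilt/h',np.linalg.lstsq(np.c_[A[:,:2],np.ones(len(A))],A[:,2],rcond=None)[0])
print(s['eef_pos'],s['clock'])
a=im[120:320,200:440,::-1]
env.goto([460,-215,220],R); env.servo_line([460,-215,140],R,feed=250);env.hold(.3)
im,d,s=snap('wrist','w_b'); print(s['eef_pos'],s['clock'],s['joint_positions'])
for c,D_,h in topfit(im,d,s,(460,-215),15,40,3)[:3]: print('bearing',c,D_)
b=im[120:320,200:440,::-1]
cv2.imwrite('pics/c4.png',cv2.resize(np.hstack([a,b]),(792,330)))
```

```text
118 [498.55214335 145.82155862] 11.885819117067088
115 [498.23941598 145.79076987] 17.215079759655524
92 [498.64395843 146.08377262] 59.033486796410564
92 [501.49002404 148.29363138] 24.215397012559205
plane tilt/h [1.72913232e-03 2.59807292e-04 9.16502541e+01]
[497.82940925 144.63792766 223.70471314] 24.5833
[ 460.69674889 -215.18210742  141.21582799] 26.7583 [ 42.26275405  26.11938817 -28.82552553 110.57544374  16.82462822
  47.30087698 131.4008069 ]
bearing [ 457.22725146 -216.13531952] 51.95390338923268
bearing [ 457.21873227 -216.12215605] 23.241509692568734
```

View pics/c4.png

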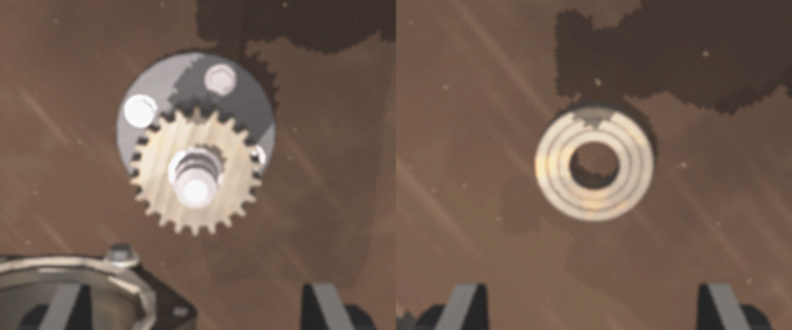

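The gear sits level and centred (left crop); the bearing (right crop) is at about (595,163), giving centre (457.2,-216.1). I'll check clearance before descending.

Run:
```python
from h import *
P=[]
for n in('scene','side'):
    dd=np.load(f'pics/{n}0.npz')['d'];P.append(cloud(cam(n),dd)[dd>0])
q=np.load('pics/w_b.npz');s=dict(eef_pos=q['p'],ee_rot=q['R'])
P.append(cloud(cam('wrist',s),q['d'])[200:,:][:0].reshape(-1,3))
P=np.concatenate(P);c0=np.array([457.2,-216.1])
P=P[(P[:,2]>40)&(P[:,2]<350)];v=P[:,:2]-c0;tx,ty=v@X,v@Y
k=(np.hypot(tx,ty)<190);a=np.degrees(np.arctan2(ty,tx))//15*15
for j in np.unique(a[k]): m=k&(a==j);i=np.argmin(np.hypot(tx,ty)[m]);print('toolang',j,'near',tx[m][i].round(),ty[m][i].round(),'maxz',P[m,2].max().round())
```

```text
toolang -180.0 near -141.0 -34.0 maxz 46.0
toolang -165.0 near -102.0 -53.0 maxz 83.0
toolang -150.0 near -86.0 -70.0 maxz 83.0
toolang -135.0 near -83.0 -84.0 maxz 82.0
toolang -120.0 near -71.0 -127.0 maxz 46.0
toolang -45.0 near 103.0 -61.0 maxz 71.0
toolang -30.0 near 102.0 -56.0 maxz 73.0
toolang 15.0 near 118.0 64.0 maxz 100.0
toolang 30.0 near 84.0 79.0 maxz 160.0
toolang 45.0 near 58.0 93.0 maxz 160.0
toolang 60.0 near 52.0 96.0 maxz 161.0
toolang 75.0 near 23.0 109.0 maxz 123.0
toolang 90.0 near -37.0 149.0 maxz 142.0
toolang 105.0 near -50.0 131.0 maxz 144.0
toolang 120.0 near -79.0 135.0 maxz 141.0
toolang 135.0 near -116.0 110.0 maxz 101.0
```

Run:
```python
from h import *
g,TP=grip([457.2,-216.1],1.5,80,.88)
env.servo_line([*g[:2],60],R,feed=150);env.hold(.2)
im,d,s=snap('wrist','w_bh'); print(s['opening'],s['gripper_force'],s['clock'],s['ft_force'])
for t in (3,6):
  for c,D_,h in topfit(im,d,s,s['eef_pos'][:2],60-1.5+15,35,t)[:2]: e=c-s['eef_pos'][:2];print('inhand',e@X,e@Y,D_)
cv2.imwrite('pics/c5.png',cv2.resize(im[:,:,::-1],(480,360)))
```

```text
grip [ 457.76026202 -216.78622646    2.38095937] 0.5723915347856143 80.27564853429794 off 0.03446374780128623 0.8852189194182637 [-2.60146268  0.48482181 13.21188941]
0.5736183285579821 82.6313167065382 31.4 [ 0.46413196 -0.53018217 -1.6932815 ]
inhand 1.922661283913848 0.8698915796734716 54.17988859782288
inhand 1.0424932935267242 0.8804107641259182 23.205957978654016
inhand 2.141849137050537 0.49079314665677626 57.193617736229776
inhand 1.9551486995285476 0.985706426336752 21.641943389166734
```

View pics/c5.png

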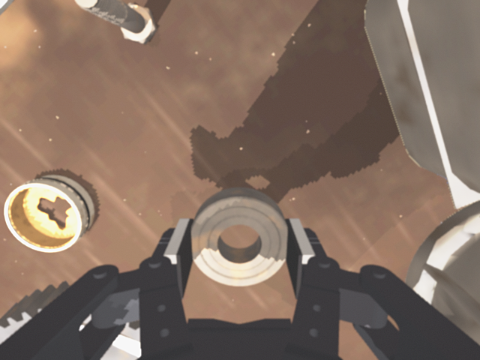

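The view shows the bearing held squarely between the pads at (240,240), and its y offset of 0.87 confirms the bias used. I'll carry it high over the castings.

Run:
```python
from h import *
place(92,123,lift=240)
```

```text
above [0.08647759 0.02941674 0.05072474] 0.571361982293817 [ 0.87302236  0.51875892 -0.54286248] 35.5
True [-0.05059579 -0.06802255] foot 92.10837261265712 [-0.73296557 -1.70073252  6.9533717 ] [-0.14631841  0.19600367 -0.02606238] 36.45
```

Seated at 92.1. I'll release, check, and go on to the bush.

Run:
```python
from h import *
env.set_gripper(0.88); env.hold(.2)
p,s=st();env.servo_line([*p[:2],225],R,feed=200); env.hold(.2)
im,d,s=snap('wrist','w_p3')
for z,t,r in [(118,1.5,12),(107,1.8,32),(92,2,36)]:
    for c,D_,h in topfit(im,d,s,SH,z,r,t)[:2]: print(z,c,D_)
P=cloud(cam('wrist',s),d);m=(d>0)&(abs(P[...,2]-107)<4)&(abs(np.hypot(P[...,0]-SH[0],P[...,1]-SH[1])-19)<6)
A=P[m]-[*SH,0];print('plane tilt/h',np.linalg.lstsq(np.c_[A[:,:2],np.ones(len(A))],A[:,2],rcond=None)[0])
a=im[120:320,200:440,::-1]
B=(511.7,443.0)
env.goto([*B,200],R); env.servo_line([*B,130],R,feed=250);env.hold(.3)
im,d,s=snap('wrist','w_u'); print(s['eef_pos'],s['clock'])
for c,D_,h in topfit(im,d,s,B,22,25,2.5)[:2]: print('bush',c,D_)
cv2.imwrite('pics/c6.png',np.hstack([cv2.resize(a,(400,330)),cv2.resize(im[:,:,::-1],(400,330))]))
```

```text
118 [498.40024182 145.77822918] 11.6650451444369
107 [498.204341   145.84474943] 51.840494542497105
107 [498.40773274 145.9787946 ] 23.535109413670085
plane tilt/h [5.24089994e-03 2.93030730e-03 1.06494762e+02]
[512.18293303 443.51257978 131.59596172] 39.9667
bush [512.09389858 443.96970573] 29.688417315945433
bush [512.24779379 443.89158156] 22.337905642005524
```

View pics/c6.png

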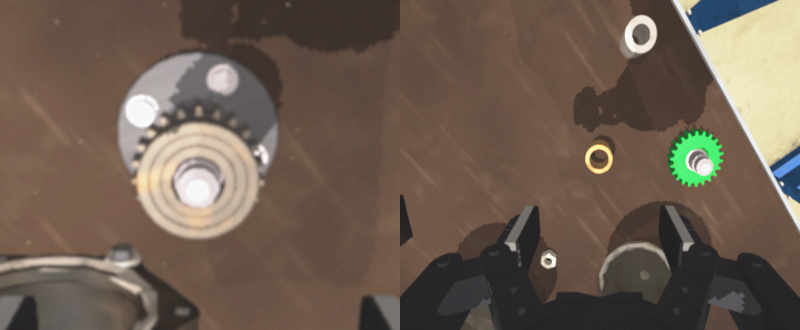

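Left: the bearing is seated flat and concentric with the journal. Right: the bush is at (599,158) and the green decoy at (697,158); the bush centre is (512.15,443.95).

Run:
```python
from h import *
P=[]
for n in('scene','side'):
    dd=np.load(f'pics/{n}0.npz')['d'];P.append(cloud(cam(n),dd)[dd>0])
P=np.concatenate(P);M=np.array([512.15,443.95])
P=P[(P[:,2]>65)&(P[:,2]<200)];v=P[:,:2]-M;r=np.hypot(*v.T);i=np.argmin(r);print('nearest',r[i],v[i]@X,v[i]@Y,P[i])
bad=(abs(v@X)<55)&(abs(v@Y)<68); print(bad.sum())
if not bad.any():
    grip(M,5,50,.6)
    place(107,123,lift=200)
```

```text
nearest 96.74620813670371 -93.76942365115288 23.81436492877793 [572.7057489  519.40084535 155.40608889]
0
grip [512.7381693  443.40484487   5.21297751] 0.33017534128693166 49.41299356520176 off 0.1416503394013089 0.7893493705779832 [-0.58430923  0.2921333   4.43166945]
above [0.06017803 0.12322211 0.02827452] 0.3282148574848618 [ 0.41465807  0.14488346 -0.48901923] 47.3583
True [0.1729424  0.19603294] foot 106.88479922174535 [-0.92371851 -2.29971561  6.82886339] [-0.23636447  0.26691478 -0.01643153] 47.9
```

Run:
```python
from h import *
env.set_gripper(0.6); env.hold(.3)
p,s=st();env.servo_line([*p[:2],240],R,feed=200); env.hold(.3)
im,d,s=snap('wrist','w_p4')
for z,t,r in [(129,1.8,20),(118,1.5,12),(107,1.8,32)]:
    for c,D_,h in topfit(im,d,s,SH,z,r,t)[:2]: print(z,c,D_)
P=cloud(cam('wrist',s),d);m=(d>0)&(abs(P[...,2]-129)<4)&(abs(np.hypot(P[...,0]-SH[0],P[...,1]-SH[1])-12.5)<2)
A=P[m]-[*SH,0];print('plane',np.linalg.lstsq(np.c_[A[:,:2],np.ones(len(A))],A[:,2],rcond=None)[0],s['clock'])
a=im[120:320,200:440,::-1]
env.goto([440,330,260],R)
im2,d2,s2=snap('scene','s_end')
cv2.imwrite('pics/c7.png',np.hstack([cv2.resize(a,(400,330)),cv2.resize(im2[170:270,280:400,::-1],(396,330))]))
```

```text
129 [498.74102338 146.07203324] 29.622578840973325
129 [498.75434016 146.08528083] 22.605251483365812
118 [498.29490758 145.75791442] 12.161707384708139
107 [498.27267088 145.81046322] 51.87872444074228
107 [502.61541904 148.89935977] 36.40033471523499
plane [-3.46095270e-03  2.72596060e-03  1.28553814e+02] 49.6417
```

View pics/c7.png

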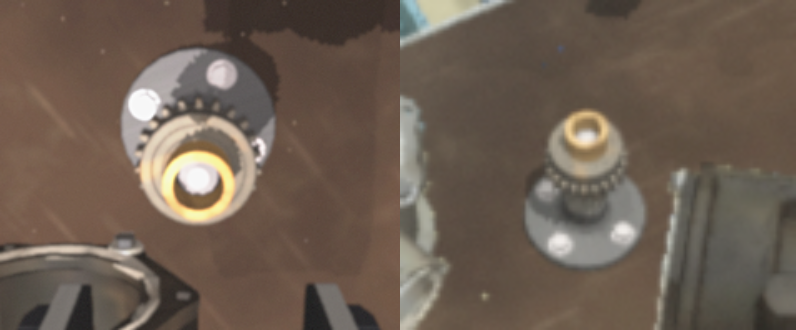

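Both views show the full stack: bush on bearing, on gear, on sleeve, level and concentric, with the bush top at about 129 mm and the gripper clear. I'm handing it in.

```bash
python3 -c "
from plant import env
print(env.finish_job())"
```

```text
the job is handed in; nothing more can be done
None
```

The idler is built on the shaft in the order asked (hexagon sleeve, gear, bearing, bush); each part measured level and fully seated, the four bystanders were left alone, and the job was handed in at about 50 s.

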